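# Find and open the free hatch of the service box

### The job

Two of the three identical grey hatch panels on the white service box are blocked from below; the third is free and rocks when pressed. Press the panels gently with the fingertips on their black ribbed strips, one after another, until you find the one that rocks, then push its ribbed end on down into the box until the panel stands wide open, and take the hand away. Do not force the blocked panels, and leave the vials and the beaker beside the box alone.

Things in the scene. Friction and masses are not known exactly. Their poses are not given: they have to be found in the camera images.
- service_box: White low service box fixed to the bench, 148 (x) x 268 (y) x 66 mm high; origin at the centre of its underside, z up, x away from the robot, y along its row of three hatch panels (to the left). Top frame flush with the closed panels: front bar 18 mm wide, bars between the openings 12 mm. Hollow under each panel to 6 mm above the bench, bar hidden packers under the two blocked ones.
- panel_left_press (a point): Point on the top face of the left hatch panel where to press: middle of the black ribbed strip near its front edge, 38 mm in front of the panel's pivot line; moves with the panel. Closed, it is at x -38, y +84, z 66 mm in the box's frame. The panel is a grey plate 110 (x) x 70 (y) x 5 mm in an opening 112 x 72 mm.
- panel_left (a joint): Tilt of the left panel about its pivot line: 0 closed and flush; grows as the ribbed front half sinks into the box and the rear rises; stop at 0.85 rad (wide open); no tilt the other way. The one free panel (differs each time) has light friction (3 N at the strip, 5 N 24 mm from the pivot), no spring, and stays as left; a blocked one gives under 2 mm.
- panel_middle_press (a point): Point on the top face of the middle hatch panel where to press: middle of the black ribbed strip near its front edge, 38 mm in front of the panel's pivot line; moves with the panel. Closed, it is at x -38, y 0, z 66 mm in the box's frame. The panel is a grey plate 110 (x) x 70 (y) x 5 mm in an opening 112 x 72 mm.
- panel_middle (a joint): Tilt of the middle panel about its pivot line: 0 closed and flush; grows as the ribbed front half sinks into the box and the rear rises; stop at 0.85 rad (wide open); no tilt the other way. The one free panel (differs each time) has light friction (3 N at the strip, 5 N 24 mm from the pivot), no spring, and stays as left; a blocked one gives under 2 mm.
- panel_right_press (a point): Point on the top face of the right hatch panel where to press: middle of the black ribbed strip near its front edge, 38 mm in front of the panel's pivot line; moves with the panel. Closed, it is at x -38, y -84, z 66 mm in the box's frame. The panel is a grey plate 110 (x) x 70 (y) x 5 mm in an opening 112 x 72 mm.
- panel_right (a joint): Tilt of the right panel about its pivot line: 0 closed and flush; grows as the ribbed front half sinks into the box and the rear rises; stop at 0.85 rad (wide open); no tilt the other way. The one free panel (differs each time) has light friction (3 N at the strip, 5 N 24 mm from the pivot), no spring, and stays as left; a blocked one gives under 2 mm.
- vial_black: Bystander: small glass vial with black cap, 27 mm across, 56 mm tall, standing on the bench in front of the box; origin at the centre of its foot.
- vial_red: Bystander: small glass vial with red cap, 27 mm across, 56 mm tall, standing on the bench behind the box; origin at the centre of its foot.
- beaker: Bystander: small clear beaker, 42 mm across, 48 mm tall, standing on the bench behind the box; origin at the centre of its foot.

How it is judged (in metres and radians):
On the way:
1. one panel stands wide open (tilted at least 0.65 rad) (value of joint any of panel_left, panel_middle, panel_right above 0.65 rad), for 0.2 s.
At the end, for the whole second after the job is handed in: The free panel stays at rest tilted more than 0.65 rad (its stop is at 0.85); both vials and the beaker stand upright (within 0.2 rad) within 20 mm of where they stood (((value of joint panel_left above 0.65 rad and velocity of joint panel_left between -0.05 and 0.05 rad/s) or (value of joint panel_middle above 0.65 rad and velocity of joint panel_middle between -0.05 and 0.05 rad/s) or (value of joint panel_right above 0.65 rad and velocity of joint panel_right between -0.05 and 0.05 rad/s)) and distance of each of vial_black, vial_red, beaker from where it was at the start of the episode below 0.02 m and angle between each of vial_black, vial_red, beaker's own z axis and vertical below 0.2 rad); the robot touches nothing.
It fails at once if the box or a panel is pushed with more than 45 N (contact force between the fingers and service_box above 45 N).
It fails at once if a vial or the beaker is lifted, shifted more than 20 mm or tipped (distance of any of vial_black, vial_red, beaker from where it was at the start of the episode above 0.02 m or angle between any of vial_black, vial_red, beaker's own z axis and vertical above 0.4 rad).
It also fails if it takes over 38 s, if anything falls off the work surface, if the arm or the gripper's body presses on something with over 40 N, if the wrist force passes 120 N, or if a joint passes its speed limit or range.

### The arm

A 6-joint arm with a two-finger parallel gripper is mounted at the origin on a cart in front of the work surface, level with it; the furniture and walls round the work are solid. World frame = base frame: x ahead of the robot, y to its left, z up, the work surface at z = 0. Lengths are in mm, angles in rad, forces in N, time in s.
With the tool pointing down it reaches from about 350 to 775 mm from the base axis. Payload 7.3 kg.
Tool frame: the origin (TCP) lies at the very end of the fingers, on their centre line; the grasp point (between the pads) lies 19 mm behind it; z points along the fingers, y is the line along which they close (so a half turn about z gives the same grasp; the last joint's range is limited). The gripper opens to 92 mm and grips with 3 to 60 N. Pads are 19 mm wide; open, the fingers measure 130 mm over their backs; the gripper's body (75 mm by 190 mm) begins 47 mm behind the grasp point.
Start: joints at [1.062, 0.342, 1.524, -0, 1.275, -0.146], TCP at [186.306, 490.851, 226.741] pointing down, gripper open.
Joint ranges: [-2.53, 2.53], [-0.77, 2.02], [0.04, 2.7], [-1, 4.14], [0.28, 2.66], [-3.11, 3.11]. Speed limits (rad/s): [2.57, 2.57, 3.14, 3.14, 3.14, 3.14].

### API

Orientations are given as [roll, pitch, yaw] about the fixed x, y, z axes, in that order (R = Rz(yaw) Ry(pitch) Rx(roll)).
In Python, from plant import bot gives the robot as it stands.
- The arm moves only by the tool jog_arm, never from a script. Its argument "targets" is a list of rows, each an object with "xyz": the shift along the tool's x, y, z as a fraction of full scale, a list of three; "spin": the turn about the tool's z as a fraction of full scale. In form: [{"xyz": [x, y, z], "spin": spin}, ...]. A call has exactly 10 rows; each row shifts and turns the commanded pose from where the row before left it, along the tool's axes as they then stand; what a row does not reach is not made up. Full scale, the value 1, is 80 mm for a shift and 0.1 rad for a turn. A row lasts 1/8 s, in which the tool goes at most 62.5 mm and 10.7 degrees, less where a joint would pass 70% of its speed; a pose out of reach is approached as far as the arm can. A call with a number of a shift or a turn outside -1 to 1 is refused whole. A call with a gripper value outside its range is refused whole. "gripper" is the opening in per cent of the stroke, from 0 (shut) to 100 (fully open), set as the call begins (left out, the last holds). The fingers move at their own pace and stop on an object; the grip force is fixed at half the most. Time passes only in rows, so rows that do not move let the fingers close, or fill a call up. It gives the time, the measured TCP pose, the force, the opening and the grip force at its end, in the units of the state.
- bot.get_obs(): the state, without advancing time (a new reading comes with each control period).
- bot.capture(name): name is "scene" or "top"; returns the picture (480x640x3 uint8, blue, green, red); there is no depth.
- bot.get_calibration(name): a dict with "vfov" (degrees; the focal length in pixels is half the picture's height over the tangent of half this angle, whatever the lens; pixels are square), "cx", "cy" (the principal point, pixels), "k1" (the pictures are not rectified: a ray, as slopes to the right and down, at radius r is drawn at 1 + k1 r^2 times it, then the intrinsics apply), "eye" and "rotation" of the camera in the world. Camera axes: x right, y down, z forward; pixel columns grow to the right and rows downward; lengths in mm; the calibration is good to about 2 mm. A picture is of the moment at which its call begins. get_calibration takes no time and is no camera call.
- bot.close_job(): hands the job in; it is judged then, once.
The state is a dict: "time": time; "joint_positions": joint angles; "dq": joint speeds; "tau": joint torques, N m; "tool_pos": TCP position; "tcp_rot": TCP orientation; "contact_force": force on the tool from outside, world axes, zero at the start; "moment": the same for the moment, N m; "grip_width": finger opening in mm; "finger_force": force on a finger pad.
Only numpy, scipy, OpenCV 4.12 (cv2) and the standard library are available. Lean on these libraries where they do the work, as an engineer would, in place of code of your own. Each camera call takes 0.05 s, during which the arm holds its last target. There are 200 camera calls.

## Working session

There is one attempt and no reset: what is moved stays moved. The work goes in short steps, Python scripts to look and compute and a tool call to move; the robot and the scene stay as the last step left them, time stands still between calls to the robot, and variables do not carry over. Pictures are saved under pics/ and viewed, at most 10 in all, crops included, and the job is handed in when it is done.

Besides the shell and the picture viewer there is one more tool, called after "Emit:" by a JSON object that holds its "api" and its "payload", one argument or row to a line. jog_arm: Moves the arm, as the interface text tells. Shift numbers are shares of 80 mm and turn numbers shares of 0.1 rad, none past 1 either way. Its arguments: {"type":"object","properties":{"targets":{"type":"array","items":{"type":"object","properties":{"xyz":{"type":"array","items":{"type":"number"}},"spin":{"type":"number"}}}},"gripper":{"type":"number"}},"required":["targets"]}

```bash
mkdir -p pics
python3 - <<'E'
from plant import bot
import cv2
for n in("scene","top"):
    cv2.imwrite(f"pics/{n}0.png",bot.capture(n)); print(n,bot.get_calibration(n))
print(bot.get_obs())
E
```

```text
scene {'vfov': 45.576595379977995, 'cx': 314.0637779767011, 'cy': 237.26659237972123, 'k1': -0.1891964809599687, 'eye': array([ 150.45767103, -377.91423382,  407.26410962]), 'rotation': array([-1.96426083,  0.00703896, -0.49380145])}
top {'vfov': 44.70803067348019, 'cx': 318.10496399067085, 'cy': 232.56535206283317, 'k1': -0.09260440530985264, 'eye': array([418.49903987, 301.9239141 , 902.61609707]), 'rotation': array([-2.98288064, -0.00466837, -1.58530579])}
{'time': 0.1, 'joint_positions': array([ 1.06198645e+00,  3.42659908e-01,  1.52490844e+00, -9.78063272e-07,
        1.27541188e+00, -1.45960005e-01]), 'dq': array([ 0.00081307, -0.0009996 , -0.00281979,  0.00070372,  0.0030943 ,
       -0.0005779 ]), 'tau': array([ 2.28843135e-03, -4.32001591e+01, -2.44694424e+01,  7.20617571e-02,
        5.26789168e-02, -4.98799568e-05]), 'tool_pos': array([186.12553651, 490.51327336, 226.11546094]), 'tcp_rot': array([-3.14021971e+00, -2.00885429e-04,  2.77874293e+00]), 'contact_force': array([ 0.44166569,  0.26628699, -0.41737006]), 'moment': array([ 0.01064502, -0.00067931,  0.00200064]), 'finger_force': 0.0, 'grip_width': 91.75359969832195}
```

View pics/top0.png

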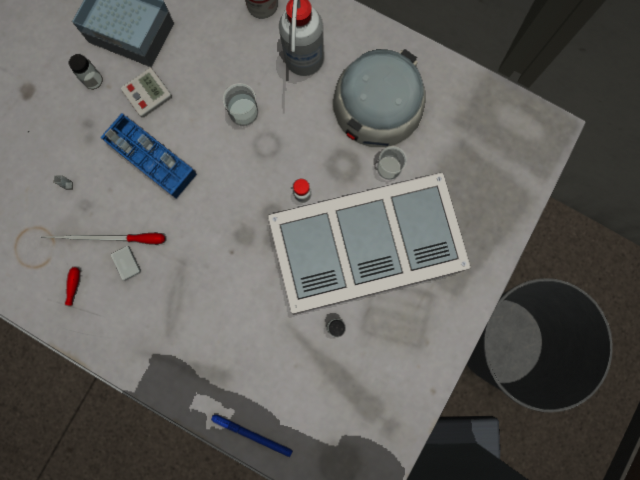

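View pics/scene0.png

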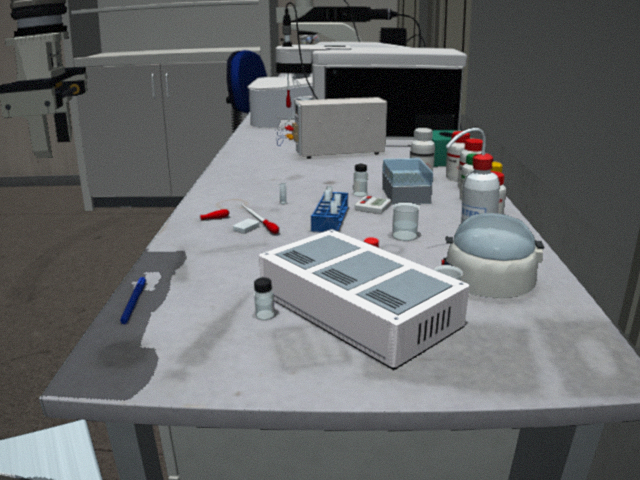

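The top view shows the box with corners near (270,214), (443,175), (468,267) and (293,312), and its strips near (320,281), (376,266) and (432,252). The black vial is at (336,325), in front of the box. The red vial (302,188) and the beaker (389,163) stand behind it.

```bash
cat > h.py <<'E'
import numpy as np,cv2
from scipy.spatial.transform import Rotation as Ro
from plant import bot
def cam(n):
    c=bot.get_calibration(n); f=240/np.tan(np.radians(c['vfov'])/2)
    return c,f,Ro.from_euler('xyz',c['rotation']).as_matrix()
def cast(n,uv,z):
    c,f,R=cam(n); out=[]
    for u,v in np.atleast_2d(uv):
        d=np.array([(u-c['cx'])/f,(v-c['cy'])/f]); s=d.copy()
        for _ in range(20): s=d/(1+c['k1']*(s@s))
        w=R@[s[0],s[1],1]; out.append(c['eye']+w*(z-c['eye'][2])/w[2])
    return np.array(out)
def proj(n,p):
    c,f,R=cam(n); q=R.T@(np.asarray(p,float)-c['eye']); s=q[:2]/q[2]; s=s*(1+c['k1']*s@s)
    return f*s+[c['cx'],c['cy']]
E
python3 - <<'E'
from h import *
im=cv2.imread('pics/top0.png'); g=cv2.cvtColor(im,cv2.COLOR_BGR2GRAY)
hsv=cv2.cvtColor(im,cv2.COLOR_BGR2HSV)
# black strips
roi=np.zeros_like(g); cv2.fillPoly(roi,[np.array([(275,218),(440,180),(462,264),(296,306)])],255)
m=cv2.morphologyEx(((g<80)&(roi>0)).astype('uint8')*255,cv2.MORPH_CLOSE,np.ones((7,7)))
P=[]
for c in cv2.findContours(m,0,2)[0]:
    if cv2.contourArea(c)>150:
        r=cv2.minAreaRect(c); w=cast('top',r[0],66)[0]; P.append(w); print('strip',r,w.round(1))
# outer frame (white)
w=((g>185)&(cv2.dilate(roi,np.ones((25,25)))>0)).astype('uint8')*255
c=max(cv2.findContours(w,0,2)[0],key=cv2.contourArea)
B=cv2.boxPoints(cv2.minAreaRect(cv2.convexHull(c))); W=cast('top',B,66); print(B.round(1),W.round(1),W.mean(0).round(1))
print([np.linalg.norm(W[i]-W[i-1]).round(1) for i in range(4)])
P=sorted(P,key=lambda p:-p[1]); d=P[0]-P[-1]; print('yaw',np.arctan2(-d[0],d[1]),np.linalg.norm(d))
for n,uv,z in(('blk',(337,325),56),('red',(301,186),56),('beak',(390,157),48)): print(n,cast('top',uv,z).round(0))
for p in P: print(proj('scene',p).round(0))
print(proj('top',[186,490,226]))
E
```

```text
strip ((318.70587158203125, 283.3235778808594), (19.887920379638672, 47.2944450378418), 75.96376037597656) [478.7 296.3  66. ]
strip ((374.7059631347656, 269.32354736328125), (19.887920379638672, 45.354156494140625), 75.96376037597656) [497.6 215.4  66. ]
strip ((429.7641296386719, 255.37594604492188), (19.754304885864258, 43.16548538208008), 75.46554565429688) [516.6 134.8  66. ]
[[268.6 216.4]
 [422.9 177.8]
 [446.7 272.8]
 [292.4 311.4]] [[577.3 368.   66. ]
 [632.4 139.6  66. ]
 [490.9 111.2  66. ]
 [439.2 334.4  66. ]] [534.9 238.3  66. ]
[np.float64(142.1), np.float64(234.9), np.float64(144.3), np.float64(229.1)]
yaw 0.2308118453577114 165.92206726136897
blk [[419. 271.  56.]]
red [[624. 320.  56.]]
beak [[670. 185.  48.]]
[295. 257.]
[334. 276.]
[380. 298.]
[150.21550309 535.60233264]
```

Emit:
{"api": "jog_arm", "payload": {
  "targets": [
    {"xyz": [0, 0, 0], "spin": -0.99},
    {"xyz": [0, 0, 0], "spin": -0.99},
    {"xyz": [0, 0, 0], "spin": -0.99},
    {"xyz": [0, 0, 0], "spin": -0.99},
    {"xyz": [0, 0, 0], "spin": -0.99},
    {"xyz": [0, 0, 0], "spin": -0.99},
    {"xyz": [-0.45, -0.48, 0], "spin": 0},
    {"xyz": [-0.45, -0.48, 0], "spin": 0},
    {"xyz": [-0.45, -0.48, 0], "spin": 0},
    {"xyz": [-0.45, -0.48, 0], "spin": 0}
  ],
  "gripper": 0
}}

```text
time: 1.35
tool_pos: [362.8, 373.2, 226.5]
tcp_rot: [-3.142, -0.0, -2.91]
contact_force: [0.2, 1.1, 0.2]
grip_width: 0.7
finger_force: 0.0
```

Emit:
{"api": "jog_arm", "payload": {
  "targets": [
    {"xyz": [-0.24, -0.25, 0.2], "spin": 0},
    {"xyz": [-0.24, -0.25, 0.2], "spin": 0},
    {"xyz": [-0.24, -0.25, 0.2], "spin": 0},
    {"xyz": [-0.24, -0.25, 0.2], "spin": 0},
    {"xyz": [-0.24, -0.25, 0.2], "spin": 0},
    {"xyz": [0, 0, 0.2], "spin": 0},
    {"xyz": [0, 0, 0.2], "spin": 0},
    {"xyz": [0, 0, 0.2], "spin": 0},
    {"xyz": [0, 0, 0.2], "spin": 0},
    {"xyz": [0, 0, 0], "spin": 0}
  ]
}}

```text
time: 2.6
tool_pos: [476.9, 298.9, 81.3]
tcp_rot: [-3.141, -0.003, -2.91]
contact_force: [-0.2, -0.9, -0.6]
grip_width: 0.5
finger_force: 0.0
```

Run:
```python
from h import *
a=cv2.resize(bot.capture('top')[150:350,230:500],(540,400))
b=cv2.resize(bot.capture('scene')[180:380,200:480],(560,400))[:,:540]
cv2.imwrite('pics/c1.png',cv2.resize(np.vstack([a,b]),(405,600)))
```

```text
(no output)
```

View pics/c1.png

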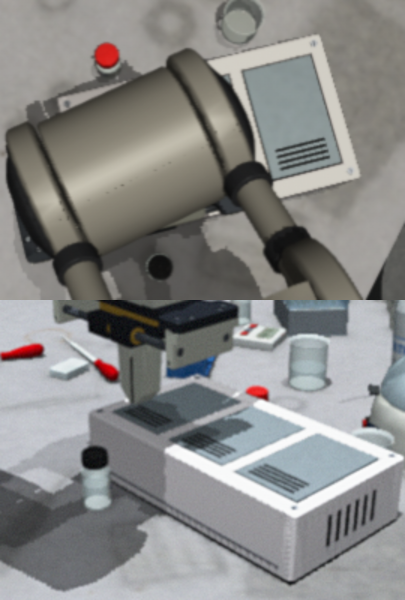

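The tip hovers closed just above the left strip (crop pixel ~(140,400)), and the vials are clear. I'll descend gently.

Emit:
{"api": "jog_arm", "payload": {
  "targets": [
    {"xyz": [0, -0.02, 0.06], "spin": 0},
    {"xyz": [0, -0.02, 0.05], "spin": 0},
    {"xyz": [0, 0, 0.01], "spin": 0},
    {"xyz": [0, 0, 0.01], "spin": 0},
    {"xyz": [0, 0, 0.01], "spin": 0},
    {"xyz": [0, 0, 0.01], "spin": 0},
    {"xyz": [0, 0, 0.01], "spin": 0},
    {"xyz": [0, 0, 0.01], "spin": 0},
    {"xyz": [0, 0, 0.01], "spin": 0},
    {"xyz": [0, 0, 0], "spin": 0}
  ]
}}

```text
time: 3.95
tool_pos: [478.7, 295.9, 68.2]
tcp_rot: [3.142, -0.0, -2.91]
contact_force: [-0.9, 0.7, -0.3]
grip_width: 0.4
finger_force: 0.0
```

Emit:
{"api": "jog_arm", "payload": {
  "targets": [
    {"xyz": [0, 0, 0.005], "spin": 0},
    {"xyz": [0, 0, 0.005], "spin": 0},
    {"xyz": [0, 0, 0.005], "spin": 0},
    {"xyz": [0, 0, 0.005], "spin": 0},
    {"xyz": [0, 0, 0.005], "spin": 0},
    {"xyz": [0, 0, 0.005], "spin": 0},
    {"xyz": [0, 0, 0], "spin": 0},
    {"xyz": [0, 0, 0], "spin": 0},
    {"xyz": [0, 0, 0], "spin": 0},
    {"xyz": [0, 0, 0], "spin": 0}
  ]
}}

```text
time: 5.2
tool_pos: [478.8, 295.9, 66.0]
tcp_rot: [3.142, 0.0, -2.91]
contact_force: [-1.0, -0.6, 3.6]
grip_width: 0.5
finger_force: 1.7
```

Emit:
{"api": "jog_arm", "payload": {
  "targets": [
    {"xyz": [0, 0, 0.005], "spin": 0},
    {"xyz": [0, 0, 0.005], "spin": 0},
    {"xyz": [0, 0, 0.005], "spin": 0},
    {"xyz": [0, 0, 0.005], "spin": 0},
    {"xyz": [0, 0, 0.005], "spin": 0},
    {"xyz": [0, 0, 0], "spin": 0},
    {"xyz": [0, 0, 0], "spin": 0},
    {"xyz": [0, 0, 0], "spin": 0},
    {"xyz": [0, 0, 0], "spin": 0},
    {"xyz": [0, 0, 0], "spin": 0}
  ]
}}

```text
time: 6.45
tool_pos: [478.8, 295.9, 65.7]
tcp_rot: [3.141, 0.001, -2.91]
contact_force: [-4.0, -2.5, 17.1]
grip_width: 0.4
finger_force: 8.7
```

Left is blocked: 17 N with no yield. On to the middle panel.

Emit:
{"api": "jog_arm", "payload": {
  "targets": [
    {"xyz": [0, 0, -0.08], "spin": 0},
    {"xyz": [0, 0, -0.06], "spin": 0},
    {"xyz": [0, -0.26, 0], "spin": 0},
    {"xyz": [0, -0.26, 0], "spin": 0},
    {"xyz": [0, -0.26, 0], "spin": 0},
    {"xyz": [0, -0.26, 0], "spin": 0},
    {"xyz": [0, 0, 0], "spin": 0},
    {"xyz": [0, 0, 0.05], "spin": 0},
    {"xyz": [0, 0, 0.04], "spin": 0},
    {"xyz": [0, 0, 0], "spin": 0}
  ]
}}

```text
time: 7.7
tool_pos: [497.4, 215.3, 67.4]
tcp_rot: [3.142, -0.001, -2.91]
contact_force: [-0.3, 0.1, -0.0]
grip_width: 0.7
finger_force: 0.0
```

Emit:
{"api": "jog_arm", "payload": {
  "targets": [
    {"xyz": [0, 0, 0.005], "spin": 0},
    {"xyz": [0, 0, 0.005], "spin": 0},
    {"xyz": [0, 0, 0.005], "spin": 0},
    {"xyz": [0, 0, 0.005], "spin": 0},
    {"xyz": [0, 0, 0.005], "spin": 0},
    {"xyz": [0, 0, 0.005], "spin": 0},
    {"xyz": [0, 0, 0.005], "spin": 0},
    {"xyz": [0, 0, 0.005], "spin": 0},
    {"xyz": [0, 0, 0], "spin": 0},
    {"xyz": [0, 0, 0], "spin": 0}
  ]
}}

```text
time: 8.95
tool_pos: [497.8, 214.9, 64.7]
tcp_rot: [3.142, 0.0, -2.91]
contact_force: [-1.9, -0.2, 4.0]
grip_width: 0.5
finger_force: 1.8
```

Emit:
{"api": "jog_arm", "payload": {
  "targets": [
    {"xyz": [0, 0, 0.005], "spin": 0},
    {"xyz": [0, 0, 0.005], "spin": 0},
    {"xyz": [0, 0, 0.005], "spin": 0},
    {"xyz": [0, 0, 0.005], "spin": 0},
    {"xyz": [0, 0, 0.005], "spin": 0},
    {"xyz": [0, 0, 0], "spin": 0},
    {"xyz": [0, 0, 0], "spin": 0},
    {"xyz": [0, 0, 0], "spin": 0},
    {"xyz": [0, 0, 0], "spin": 0},
    {"xyz": [0, 0, 0], "spin": 0}
  ]
}}

```text
time: 10.2
tool_pos: [497.8, 214.9, 62.7]
tcp_rot: [3.142, 0.0, -2.91]
contact_force: [-1.3, -0.6, 2.7]
grip_width: 0.4
finger_force: 1.4
```

The middle panel yields at 3–4 N, so it is the free one. Pushing on.

Emit:
{"api": "jog_arm", "payload": {
  "targets": [
    {"xyz": [0, 0, 0.02], "spin": 0},
    {"xyz": [0, 0, 0.02], "spin": 0},
    {"xyz": [0, 0, 0.02], "spin": 0},
    {"xyz": [0, 0, 0.02], "spin": 0},
    {"xyz": [0, 0, 0.02], "spin": 0},
    {"xyz": [0, 0, 0.02], "spin": 0},
    {"xyz": [0, 0, 0.02], "spin": 0},
    {"xyz": [0, 0, 0.02], "spin": 0},
    {"xyz": [0, 0, 0.02], "spin": 0},
    {"xyz": [0, 0, 0.02], "spin": 0}
  ]
}}

```text
time: 11.45
tool_pos: [497.6, 214.9, 46.5]
tcp_rot: [3.142, -0.0, -2.91]
contact_force: [0.7, -0.4, 3.8]
grip_width: 0.5
finger_force: 1.7
```

Emit:
{"api": "jog_arm", "payload": {
  "targets": [
    {"xyz": [0, 0, 0.015], "spin": 0},
    {"xyz": [0, 0, 0.015], "spin": 0},
    {"xyz": [0, 0, 0.015], "spin": 0},
    {"xyz": [0, 0, 0.015], "spin": 0},
    {"xyz": [0, 0, 0.015], "spin": 0},
    {"xyz": [0, 0, 0.015], "spin": 0},
    {"xyz": [0, 0, 0.015], "spin": 0},
    {"xyz": [0, 0, 0.01], "spin": 0},
    {"xyz": [0, 0, 0], "spin": 0},
    {"xyz": [0, 0, 0], "spin": 0}
  ]
}}

```text
time: 12.7
tool_pos: [497.7, 214.9, 37.4]
tcp_rot: [3.142, -0.0, -2.91]
contact_force: [-0.2, 0.6, 3.2]
grip_width: 0.3
finger_force: 1.1
```

Emit:
{"api": "jog_arm", "payload": {
  "targets": [
    {"xyz": [0, 0, 0.01], "spin": 0},
    {"xyz": [0, 0, 0.01], "spin": 0},
    {"xyz": [0, 0, 0], "spin": 0},
    {"xyz": [0, 0, 0], "spin": 0},
    {"xyz": [0, 0, -0.05], "spin": 0},
    {"xyz": [0, 0, -0.1], "spin": 0},
    {"xyz": [0, 0, -0.2], "spin": 0},
    {"xyz": [0, 0, -0.3], "spin": 0},
    {"xyz": [0, 0, -0.5], "spin": 0},
    {"xyz": [0, 0, -0.5], "spin": 0}
  ]
}}

```text
time: 13.95
tool_pos: [497.7, 214.9, 170.2]
tcp_rot: [3.141, 0.001, -2.91]
contact_force: [0.5, -0.2, -0.4]
grip_width: 0.5
finger_force: 0.0
```

Emit:
{"api": "jog_arm", "payload": {
  "targets": [
    {"xyz": [0.3, 0.3, -0.2], "spin": 0},
    {"xyz": [0.4, 0.4, 0], "spin": 0},
    {"xyz": [0.4, 0.4, 0], "spin": 0},
    {"xyz": [0.4, 0.4, 0], "spin": 0},
    {"xyz": [0.4, 0.4, 0], "spin": 0},
    {"xyz": [0, 0.4, 0], "spin": 0},
    {"xyz": [0, 0.4, 0], "spin": 0},
    {"xyz": [0, 0, 0], "spin": 0},
    {"xyz": [0, 0, 0], "spin": 0},
    {"xyz": [0, 0, 0], "spin": 0}
  ]
}}

```text
time: 15.2
tool_pos: [300.7, 389.5, 184.2]
tcp_rot: [-3.142, 0.0, -2.911]
contact_force: [1.1, 0.1, 0.2]
grip_width: 0.5
finger_force: 0.0
```

Run:
```python
from h import *
a=cv2.resize(bot.capture('top')[130:350,230:500],(540,440))
b=cv2.resize(bot.capture('scene')[180:380,200:480],(540,400))
cv2.imwrite('pics/c2.png',cv2.resize(np.vstack([a,b]),(385,600)))
```

```text
(no output)
```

View pics/c2.png

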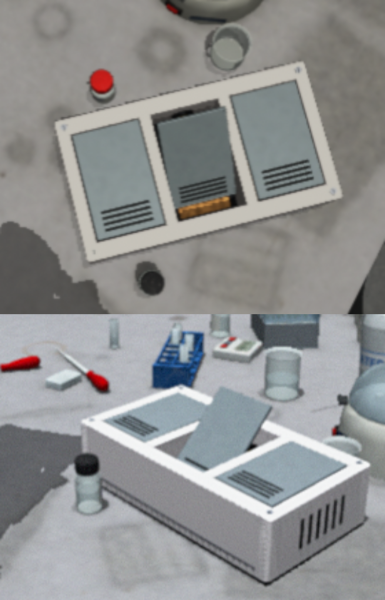

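The middle panel stands wide open (crop pixel ~(195,150) in the top view). Both vials and the beaker are undisturbed, and the hand is clear.

```bash
python3 -c "
from plant import bot
print(bot.close_job())"
```

```text
the job is handed in; nothing more can be done
None
```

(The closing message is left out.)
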